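# Peak the blue trimmer on a swap-meet antenna tuner

### The job

On the open antenna tuner, turn the brass screw of the trimmer on the blue base clockwise with the yellow plastic tuning tool until its red pointer lines up with the white mark on the blue base. Then stand the tuning tool back upright in the hole of the wooden stand where it came from; do not turn the trimmer on the orange base.

Things in the scene. Friction and masses are not known exactly. Their poses are not given: they have to be found in the camera images.
- tool_grip (a point): Yellow tuning tool, 120 mm, 50 g, upright in a 24 mm hole of a wooden stand 65 mm high; raise 51 mm to clear. Point: centre of its square handle (18 x 18, 66 high; flats face x, y). Collar 36 wide, underside 37 below the point, rests on the stand. Shaft 12 thick; blade 14 wide (along x), 3 thick, its end 87 below the point. z up. A red screwdriver, not for this, stands 100 mm away, top 104 mm up.
- slot (a point): Slot in the brass screw head (40 mm wide, 15 high) on the blue base. Point: on its axis at the head's top face, about 77 mm above the table. x along the slot to the red pointer, z up; turns with the screw. Mouth 25 x 13 mm, funnels over 7 mm to a slot 17 x 4.5 mm; floor 13 mm below the point, so the seated tool's handle centre is 74 mm above it. The blade fits either way round.
- trimmer (a joint): Angle of that screw, rad; grows clockwise seen from above; 0 when the red pointer is at the white mark on the blue base. Starts at -1.2 to -0.65 (pointer anticlockwise of the mark); stops at -1.5 and 1.2. Light friction (0.05 N m), stays where left; the blade has about 6 degrees of play each way.
- other_pointer (a point): Bystander, not to be turned: tip of the red pointer of the other trimmer, which is alike but on an orange base, about 110 mm from the first on the same chassis; the point is 28 mm from its axis.
Things that resemble listed ones, but are neither listed nor needed, are in the scene too. Of the things shaped like the part that bears tool_grip, the yellow one is meant.

How it is judged:
By the outcome, as a careful person would: the job done as asked, in the order asked, and still so for the second after the job is handed in, with the robot touching nothing.
It also fails if it takes over 56 s, if anything falls off the work surface, if the arm or the gripper's body presses on something with over 40 N, if the wrist force passes 120 N, or if a joint passes its speed limit or range.

### The arm

A 6-joint arm with a two-finger parallel gripper is mounted at the origin on the work surface. World frame = base frame: x ahead of the robot, y to its left, z up, the work surface at z = 0. Lengths are in m, angles in rad, forces in N, time in s.
With the tool pointing down it reaches from about 0.3 to 0.875 m from the base axis. Payload 6.4 kg.
Tool frame: the origin (TCP) lies midway between the tips of the shut fingers; the grasp point (between the pads) lies 19 mm behind it (grasp_offset is the distance from the TCP to the grasp point, in m); z points along the fingers, y is the line along which they close (so a half turn about z gives the same grasp; the last joint's range is limited). The gripper opens to 85 mm and grips with 20 to 120 N. Pads are 22 mm wide; open, the fingers measure 114 mm over their backs; the gripper's body (76 mm by 85 mm) begins 54 mm behind the grasp point. The pads swing forward as they close: fully open they stand 13 mm farther back than shut.
Start: joints at [0.987, 0.181, 1.607, -0, 1.354, -0.206], TCP at [0.212, 0.534, 0.209] pointing down, gripper open.
Joint ranges: [-2.99, 2.99], [-0.89, 2.07], [0.3, 2.58], [-1.14, 4.28], [0, 2.63], [-3.12, 3.12]. Speed limits (rad/s): [2.57, 2.57, 3.01, 3.14, 3.14, 3.14].

### API

Orientations are given as a unit quaternion [w, x, y, z].
In Python, from bench import * gives the robot as it stands. The module is installed in compiled form; this text tells all that it offers.
- The arm moves only by the tool servo_tool, never from a script. Its argument "commands" is text: rows parted by semicolons, each of 7 numbers parted by spaces: the turn, a rotation vector about the tool's x, y, z in rad, then the shift along the tool's x, y, z in mm, then the opening, from 0 (shut) to 1 (fully open). In form: wx wy wz dx dy dz claw; .... A call has 1 to 5 rows; each row shifts and turns the commanded pose from where the row before left it, along the tool's axes as they then stand; what a row does not reach is not made up. A row lasts 1/8 s, in which the tool goes at most 62.5 mm and 10.7 degrees, less where a joint would pass 70% of its speed; a pose out of reach is approached as far as the arm can. A call with a gripper value outside its range is refused whole. The fingers move at their own pace and stop on an object; the grip force is fixed at half the most. Time passes only in rows, so rows that do not move let the fingers close. It gives the time, the measured TCP pose, the force, the opening and the grip force at its end, in the units of the state.
- get_obs(): the state, without advancing time (a new reading comes with each control period).
- camera(name): name is "scene" or "top" or "wrist"; returns the picture (384x512x3 uint8, blue, green, red); there is no depth.
- calibration(name): a dict with "fx", "fy", "cx", "cy" (pixels), "k1" (the pictures are not rectified: a ray, as slopes to the right and down, at radius r is drawn at 1 + k1 r^2 times it, then the intrinsics apply), "R" (3x3) and "t" (3): a world point X has camera coordinates R X + t. Camera axes: x right, y down, z forward; pixel columns grow to the right and rows downward; lengths in m; the calibration is good to about 2 mm. A picture is of the moment at which its call begins: read the wrist's pose just before it. calibration takes no time and is no camera call; for the wrist camera it gives the pose at the moment of the call.
- hand_in(): hands the job in; it is judged then, once.
The state is a dict: "time_s": time; "q": joint angles; "dq": joint speeds; "joint_efforts": joint torques, N m; "eef_pos": TCP position; "eef_rot": TCP orientation; "wrist_force": force on the tool from outside, world axes, zero at the start; "torque": the same for the moment, N m; "opening": opening from 0.0 (shut) to 1.0 (fully open); "grasp_force": force on a finger pad.
Only numpy, scipy, OpenCV 4.12 (cv2) and the standard library are available. Lean on these libraries where they do the work, as an engineer would, in place of code of your own. Each camera call takes 0.05 s, during which the arm holds its last target. There are 200 camera calls.

## Working session

There is one attempt and no reset: what is moved stays moved. The work goes in short steps, Python scripts to look and compute and a tool call to move; the robot and the scene stay as the last step left them, time stands still between calls to the robot, and variables do not carry over. Pictures are saved under pics/ and viewed, at most 10 in all, crops included, and the job is handed in when it is done.

Besides the shell and the picture viewer there is one more tool, called in YAML: its name, and indented under it one key for each argument. servo_tool: Moves the arm, as the interface text tells. Its arguments: {"type":"object","properties":{"commands":{"type":"string"}},"required":["commands"]}

```bash
mkdir -p pics; python3 - <<'E'
from bench import *
import cv2,numpy as np
o=get_obs(); print({k:np.round(v,3) for k,v in o.items()})
ims=[camera(n) for n in("scene","top","wrist")]
for n,i in zip(("scene","top","wrist"),ims): cv2.imwrite(f"pics/{n}0.png",i)
for n in("scene","top","wrist"):
  c=calibration(n); print(n,{k:np.round(v,4).tolist() for k,v in c.items()})
cv2.imwrite("pics/both.png",cv2.resize(np.hstack(ims[:2]),(800,300)))
E
```

```text
{'time_s': np.float64(0.0), 'q': array([ 0.987,  0.182,  1.608,  0.   ,  1.354, -0.206]), 'dq': array([-0.   , -0.001, -0.001, -0.002,  0.001, -0.001]), 'joint_efforts': array([-0.0000e+00, -4.4486e+01, -3.5134e+01, -0.0000e+00,  9.0000e-03,
       -0.0000e+00]), 'eef_pos': array([0.212, 0.534, 0.209]), 'eef_rot': array([-0.   ,  0.188,  0.982, -0.001]), 'wrist_force': array([ 0.673,  0.388, -0.107]), 'torque': array([-0.029, -0.053, -0.007]), 'grasp_force': np.float64(0.0), 'opening': np.float64(1.001)}
scene {'fx': 370.3, 'fy': 370.3, 'cx': 252.5583, 'cy': 187.7737, 'k1': -0.0393, 'R': [[0.7676, 0.6407, -0.0177], [0.4982, -0.6138, -0.6124], [-0.4032, 0.4613, -0.7903]], 't': [-0.3638, -0.2245, 1.2167]}
top {'fx': 403.9525, 'fy': 403.9525, 'cx': 256.9563, 'cy': 188.9324, 'k1': -0.1314, 'R': [[-0.0068, -1.0, -0.0043], [-0.9915, 0.0073, -0.1302], [0.1303, 0.0034, -0.9915]], 't': [-0.0303, 0.5491, 0.8842]}
wrist {'fx': 275.6088, 'fy': 275.6088, 'cx': 254.0987, 'cy': 190.6735, 'k1': 0.0158, 'R': [[0.3689, 0.9295, -0.0015], [0.8793, -0.3485, 0.3246], [0.3012, -0.121, -0.9459]], 't': [-0.5733, -0.0419, 0.3815]}
```

View pics/top0.png

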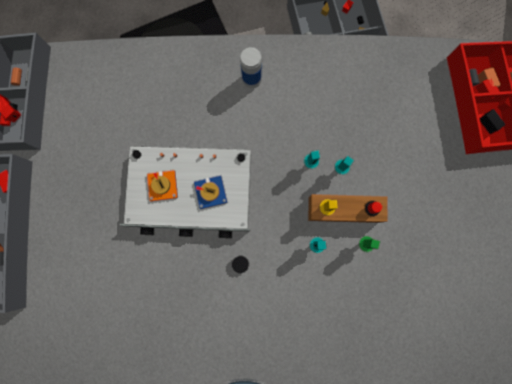

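View pics/scene0.png

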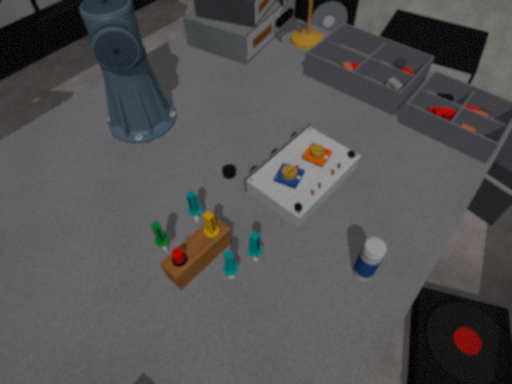

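Candidates, top view: yellow handle (329,207), red screwdriver (373,208), green (369,244), teal (313,158), (344,165), (318,244). I choose the yellow one in the stand. Blue base is at (210,191) and the bystander orange base at (162,186).

```bash
cat > h.py <<'E'
import cv2,numpy as np
from bench import *
def ray(c,uv):
    d=(np.array(uv,float)-[c["cx"],c["cy"]])/[c["fx"],c["fy"]]; s=d.copy()
    for _ in range(20): s=d/(1+c["k1"]*(s@s))
    R=np.array(c["R"]); return -R.T@np.array(c["t"]), R.T@np.r_[s,1]
def plane(c,uv,z):
    o,d=ray(c,uv); return o+d*(z-o[2])/d[2]
def proj(c,X):
    p=np.array(c["R"])@X+c["t"]; s=p[:2]/p[2]; s=s*(1+c["k1"]*(s@s)); return s*[c["fx"],c["fy"]]+[c["cx"],c["cy"]]
def tri(c1,a,c2,b):
    o1,d1=ray(c1,a);o2,d2=ray(c2,b)
    s=np.linalg.lstsq(np.c_[d1,-d2],o2-o1,rcond=None)[0]
    p,q=o1+s[0]*d1,o2+s[1]*d2; return (p+q)/2,np.linalg.norm(p-q)
def mask(im,h0,h1,s=120,v=60):
    H=cv2.cvtColor(im,cv2.COLOR_BGR2HSV); return cv2.inRange(H,(h0,s,v),(h1,255,255))
def blobs(m,amin=8):
    n,l,st,ce=cv2.connectedComponentsWithStats(m)
    return [(st[i,4],ce[i].round(1).tolist(),st[i,:4].tolist()) for i in range(1,n) if st[i,4]>=amin]
E
python3 - <<'E'
from h import *
t=cv2.imread("pics/top0.png");s=cv2.imread("pics/scene0.png")
ct,cs=calibration("top"),calibration("scene")
for n,h in(("yellow",(22,34)),("blue",(100,125)),("orange",(5,17))):
    print(n,"top",blobs(mask(t,*h),25)," scene",blobs(mask(s,*h),25))
a=cv2.resize(t[140:240,115:235],None,fx=5,fy=5,interpolation=cv2.INTER_CUBIC)
b=cv2.resize(t[185:225,305:393],(200,91),interpolation=cv2.INTER_CUBIC)
b=cv2.copyMakeBorder(b,0,500-91,0,0,0); cv2.imwrite("pics/crop1.png",np.hstack([a,b]))
E
```

```text
yellow top [(np.int32(220), [328.0, 206.2], [320, 199, 18, 16])]  scene [(np.int32(267), [210.2, 225.1], [204, 211, 15, 26])]
blue top [(np.int32(298), [213.3, 194.4], [196, 176, 30, 32]), (np.int32(40), [199.3, 182.6], [195, 180, 10, 6])]  scene [(np.int32(140), [285.9, 180.2], [275, 169, 24, 18]), (np.int32(28), [300.0, 172.0], [298, 169, 6, 7]), (np.int32(217), [365.2, 269.1], [356, 260, 22, 17])]
orange top [(np.int32(261), [489.6, 76.1], [478, 67, 23, 20]), (np.int32(147), [15.7, 76.2], [11, 68, 10, 17]), (np.int32(509), [162.5, 185.8], [147, 170, 30, 31]), (np.int32(1538), [347.5, 208.5], [309, 194, 78, 28])]  scene [(np.int32(43), [262.9, 4.0], [259, 0, 10, 11]), (np.int32(112), [261.8, 35.6], [254, 26, 17, 21]), (np.int32(64), [347.8, 65.3], [343, 62, 10, 9]), (np.int32(41), [481.2, 112.1], [474, 109, 14, 7]), (np.int32(48), [468.3, 127.1], [462, 124, 14, 7]), (np.int32(266), [316.3, 156.1], [302, 144, 30, 23]), (np.int32(1928), [196.8, 253.9], [161, 217, 70, 71])]
```

View pics/crop1.png

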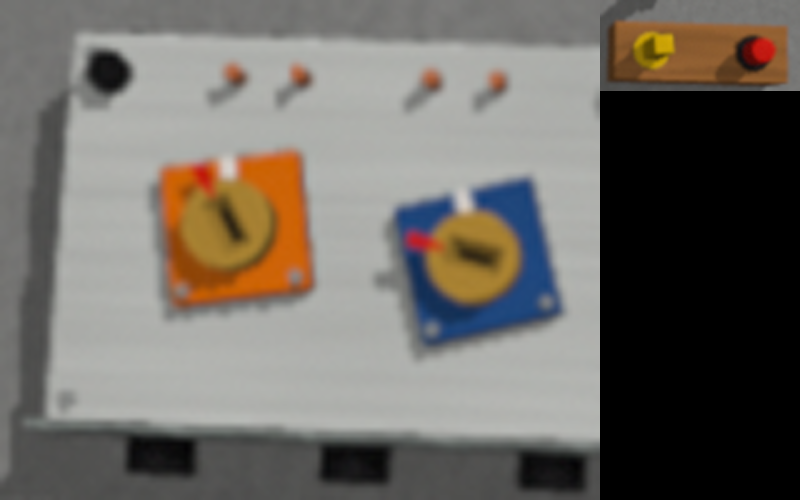

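The crop shows the yellow square-handled tool at the left end of the stand and the red round screwdriver at the right. The blue trimmer has its axis at crop (474,257), red pointer at (418,241) and white mark at (463,200); the pointer is anticlockwise of the mark.

```bash
python3 - <<'E'
from h import *
ct,cs,cw=[calibration(n) for n in("top","scene","wrist")]
print("tool top",plane(ct,(332.7,203.9),.135),"collar",plane(ct,(327.9,207),.066), "tri",tri(ct,(329.3,205.5),cs,(210.2,225.1)))
f=lambda x,y,z:plane(ct,(115+x/5-.4,140+y/5-.4),z)
a=f(474,257,.077);p=f(414,240,.066);m=f(463,200,.062)
print("axis",a,"ptr",p,"mark",m)
for q in(p,m): d=q-a; print(np.degrees(np.arctan2(d[1],d[0])),np.hypot(d[0],d[1]))
for x in(418,414): print
o=f(227,224,.077); print("orange",o)
# wrist camera in tool frame
from scipy.spatial.transform import Rotation as Ro
ob=get_obs();w=ob["eef_rot"];R=Ro.from_quat([w[1],w[2],w[3],w[0]]).as_matrix();print(R.round(3))
C=-np.array(cw["R"]).T@cw["t"];print("cam in tool",R.T@(C-ob["eef_pos"]),"axis",R.T@np.array(cw["R"])[2])
E
```

```text
tool top [ 0.50412655 -0.187937    0.135     ] collar [ 0.50375474 -0.18988786  0.066     ] tri (array([ 0.50506   , -0.18809708,  0.09211032]), np.float64(0.000997706503282771))
axis [0.53971419 0.06931982 0.077     ] ptr [0.54887994 0.09738707 0.066     ] mark [0.56722152 0.07629772 0.062     ]
71.91483313161525 0.029525943316438586
14.234214189167814 0.02837858312521777
orange [0.55510591 0.17866314 0.077     ]
[[-0.929  0.369 -0.001]
 [ 0.369  0.929 -0.001]
 [ 0.    -0.001 -1.   ]]
cam in tool [ 0.08417563 -0.00095133 -0.16492458] axis [-3.24816646e-01 -1.15595946e-04  9.45777000e-01]
```

```bash
cat >> h.py <<'E'
from scipy.spatial.transform import Rotation as Ro
def pose():
    ob=get_obs();w=ob["eef_rot"];return np.array(ob["eef_pos"]),Ro.from_quat([w[1],w[2],w[3],w[0]]).as_matrix()
def ydir(R): return np.degrees(np.arctan2(R[1,1],R[0,1]))
def plan(P,yd,n,nr=None):
    """rows to TCP P with finger line at yd deg, n rows, rotation over nr rows"""
    p,R=pose(); nr=nr or n; a=np.radians(yd)
    T=np.c_[[-np.sin(a),np.cos(a),0],[np.cos(a),np.sin(a),0],[0,0,-1]]
    rv=Ro.from_matrix(R.T@T).as_rotvec(); st=(np.array(P)-p)/n; S=Ro.from_rotvec(rv/nr).as_matrix()
    for i in range(n):
        print(i,*(rv/nr if i<nr else rv*0).round(3),*(R.T@st*1e3).round(1))
        if i<nr: R=R@S
E
python3 -c "
from h import *
plan([.504,-.188,.215],0,13,8)"
```

```text
0 -0.0 0.0 0.149 -41.4 -43.3 -0.4
1 -0.0 0.0 0.149 -47.4 -36.7 -0.4
2 -0.0 0.0 0.149 -52.3 -29.3 -0.5
3 -0.0 0.0 0.149 -56.1 -21.2 -0.5
4 -0.0 0.0 0.149 -58.6 -12.6 -0.5
5 -0.0 0.0 0.149 -59.8 -3.8 -0.5
6 -0.0 0.0 0.149 -59.7 5.2 -0.5
7 -0.0 0.0 0.149 -58.3 14.0 -0.5
8 -0.0 0.0 0.0 -55.5 22.5 -0.5
9 -0.0 0.0 0.0 -55.5 22.5 -0.5
10 -0.0 0.0 0.0 -55.5 22.5 -0.5
11 -0.0 0.0 0.0 -55.5 22.5 -0.5
12 -0.0 0.0 0.0 -55.5 22.5 -0.5
```

servo_tool:
  commands: "0 0 0.149 -41 -43 0 1; 0 0 0.149 -47 -37 0 1; 0 0 0.149 -52 -29 0 1; 0 0 0.149 -56 -21 0 1; 0 0 0.149 -59 -13 0 1"

```text
time_s: 0.78
eef_pos: [0.324, 0.2554, 0.2094]
eef_rot: [0.0, 0.534, 0.845, 0.0]
wrist_force: [0.7, 0.0, 0.5]
opening: 0.995
grasp_force: 0.0
```

servo_tool:
  commands: "0 0 0.149 -60 -4 0 1; 0 0 0.149 -60 5 0 1; 0 0 0.149 -58 14 0 1; 0 0 0 -55 22 0 1; 0 0 0 -55 22 0 1"

```text
time_s: 1.4
eef_pos: [0.4356, -0.0218, 0.2095]
eef_rot: [0.0, 0.707, 0.707, 0.0]
wrist_force: [1.7, 0.2, 1.2]
opening: 0.998
grasp_force: 0.0
```

```bash
python3 -c "
from h import *
p,R=pose();print(p,ydir(R)); plan([.504,-.188,.215],0,3,1)"
```

```text
[ 0.43561324 -0.02176732  0.20948437] 0.027431371186899936
0 0.001 -0.0 0.0 -55.4 22.8 -1.8
1 0.0 -0.0 0.0 -55.4 22.8 -1.8
2 0.0 -0.0 0.0 -55.4 22.8 -1.8
```

servo_tool:
  commands: "0 0 0 -55 22 -2 1; 0 0 0 -55 22 -2 1; 0 0 0 -56 23 -2 1; 0 0 0 0 0 0 1"

```text
time_s: 1.9
eef_pos: [0.503, -0.1895, 0.2148]
eef_rot: [-0.0, 0.708, 0.706, -0.0]
wrist_force: [-0.4, 0.3, 0.2]
opening: 0.997
grasp_force: 0.0
```

```bash
python3 - <<'E'
from h import *
p,R=pose();c=calibration("wrist");im=camera("wrist");cv2.imwrite("pics/w1.png",im)
print(p,ydir(R))
m=mask(im,20,34,100,40);print(blobs(m,25))
for q in([.504,-.188,.135],[.504,-.188,.102],[.504,-.188,.069]): print(proj(c,np.array(q)))
E
```

```text
[ 0.5029989  -0.18952285  0.21475956] -0.19243829044863636
[(np.int32(981), [256.5, 175.5], [241, 156, 31, 42])]
[256.03276222 188.03109549]
[255.81112867 178.09612966]
[255.63273529 170.09678689]
```

View pics/w1.png

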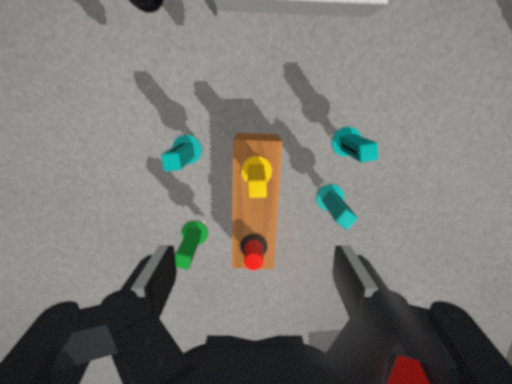

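Wrist view: yellow handle top face at (257,189), collar at (256,170), nearly square to the image; the red one is behind at (254,258), and green and teal ones stand clear of the fingers. This agrees with the measured position, so I descend and grasp.

servo_tool:
  commands: "0 0 0 1.5 1 45 1; 0 0 0 0 0 45 1; 0 0 0 0 0 37 1; 0 0 0 0 0 0 0; 0 0 0 0 0 0 0"

```text
time_s: 2.58
eef_pos: [0.5042, -0.184, 0.0899]
eef_rot: [0.001, 0.706, 0.708, 0.0]
wrist_force: [0.3, -1.1, 0.7]
opening: 0.603
grasp_force: 0.0
```

servo_tool:
  commands: "0 0 0 0 0 0 0; 0 0 0 0 0 0 0; 0 0 0 0 0 0 0; 0 0 0 0 0 0 0"

```text
time_s: 3.08
eef_pos: [0.5046, -0.1847, 0.0902]
eef_rot: [0.001, 0.707, 0.707, 0.0]
wrist_force: [0.1, 1.2, 6.5]
opening: 0.195
grasp_force: 58.5
```

servo_tool:
  commands: "0 0 0 0 0 -20 0; 0 0 0 0 0 -40 0; 0 0 0 0 0 -40 0; 0 0 0 0 0 -30 0; 0 0 0 0 0 0 0"

```text
time_s: 3.7
eef_pos: [0.505, -0.1852, 0.2216]
eef_rot: [0.003, 0.707, 0.707, 0.001]
wrist_force: [0.2, -0.2, -1.3]
opening: 0.201
grasp_force: 58.5
```

```bash
python3 - <<'E'
from h import *
p,R=pose();c=calibration("wrist");im=camera("wrist");t=camera("top");s=camera("scene")
print(p,ydir(R),get_obs()["opening"])
E=p+R@[0,0,-.019+.082+.0];q=proj(c,E);print("expected tip px",q,proj(calibration("top"),E),proj(calibration("scene"),E))
u,v=q.astype(int);a=cv2.resize(im[max(0,v-60):v+140,u-100:u+100],(400,400),interpolation=cv2.INTER_CUBIC)
u,v=proj(calibration("scene"),E).astype(int);b=cv2.resize(s[v-50:v+30,u-40:u+40],(400,400),interpolation=cv2.INTER_CUBIC)
cv2.imwrite("pics/held.png",np.hstack([a,b]));cv2.imwrite("pics/w2.png",im)
E
```

```text
[ 0.50500235 -0.18522685  0.22156024] 0.053600516614601676 0.1956323071584336
expected tip px [255.0021416  195.73097994] [333.58993761 202.18173657] [207.58444958 208.054421  ]
```

View pics/held.png

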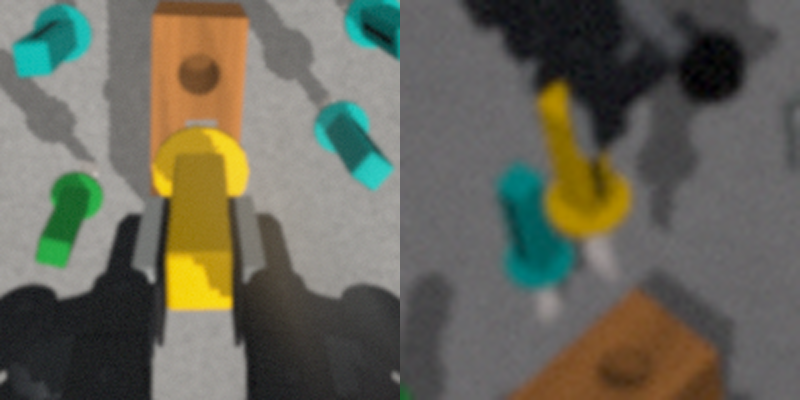

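The held crop shows the blade peeking past the collar at (201,122), wide along the image horizontal, i.e. along the finger line. The stand hole is at crop (199,75), which is wrist pixel (254.5,172.5). Next I hover beside the slot for a closer look.

```bash
python3 - <<'E'
from h import *
c=calibration("wrist");print("hole",plane(c,(254.5,172.2),.065),"tip",plane(c,(255.3,196),.1466))
plan([.583,.055,.222],72,7)
E
```

```text
hole [ 0.50215654 -0.18621019  0.065     ] tip [ 0.50284256 -0.18664262  0.1466    ]
0 -0.0 -0.0 -0.179 34.1 11.5 -0.7
1 -0.0 -0.0 -0.179 31.5 17.4 -0.7
2 -0.0 -0.0 -0.179 27.9 22.7 -0.7
3 -0.0 -0.0 -0.179 23.4 27.4 -0.7
4 -0.0 -0.0 -0.179 18.1 31.1 -0.7
5 -0.0 -0.0 -0.179 12.3 33.8 -0.7
6 -0.0 -0.0 -0.179 6.0 35.5 -0.7
```

servo_tool:
  commands: "0 0 -0.179 34 11.5 -0.5 0; 0 0 -0.179 31.5 17.5 -0.5 0; 0 0 -0.179 28 23 -0.5 0; 0 0 -0.179 23.5 27.5 -0.5 0; 0 0 -0.179 18 31 -0.5 0"

```text
time_s: 4.47
eef_pos: [0.5605, -0.0122, 0.2187]
eef_rot: [-0.002, 0.328, 0.945, -0.0]
wrist_force: [-0.3, -0.3, -0.9]
opening: 0.195
grasp_force: 58.5
```

servo_tool:
  commands: "0 0 -0.179 12 34 -0.5 0; 0 0 -0.179 6 35.5 -0.5 0; 0 0 0 0 0 0 0; 0 0 0 0 0 0 0"

```text
time_s: 4.97
eef_pos: [0.5839, 0.0543, 0.2203]
eef_rot: [-0.001, 0.158, 0.987, -0.0]
wrist_force: [0.4, 0.2, -0.6]
opening: 0.196
grasp_force: 58.6
```

```bash
python3 - <<'E'
from h import *
p,R=pose();c=calibration("wrist");im=camera("wrist");cv2.imwrite("pics/w3.png",im)
print(p,ydir(R),R[2])
u,v=proj(c,np.array([.54,.0693,.077])).astype(int);print(u,v,"tip exp",proj(c,p+R@[0,0,.075]))
cv2.imwrite("pics/w3c.png",cv2.resize(im[v-70:v+80,u-100:u+100],(800,600),interpolation=cv2.INTER_CUBIC))
print("origin",u-100,v-70)
E
```

```text
[0.5838589  0.05431276 0.22034298] 71.76820262489314 [ 0.0025338  -0.00101639 -0.99999627]
255 132 tip exp [255.18040914 192.56621172]
origin 155 62
```

View pics/w3c.png

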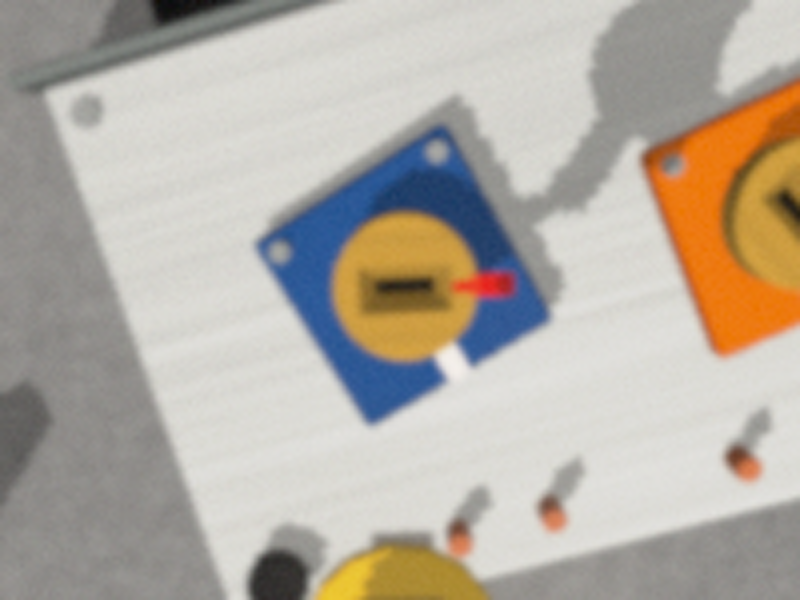

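The close view shows the slot centre at crop (405,286) with the slot horizontal, the red pointer at (500,286) to its right and the white mark at (452,364). The blade end is at (402,534), already parallel to the slot.

```bash
python3 - <<'E'
from h import *
p,R=pose();c=calibration("wrist");im=cv2.imread("pics/w3.png")
f=lambda x,y,z:plane(c,(155+x/4-.375,62+y/4-.375),z)
L=lambda X:((X-p)@R*1e3).round(1)
s=f(405,286.5,.077);h=f(405.5,286,.077)
tip=f(402,534,p[2]-.075)
print("slot",s,L(s),"head",L(h),"tip+xface",tip,L(tip))
s1,s2=f(376,287,.067),f(434,285.5,.067)
ang=lambda d:np.degrees(np.arctan2(d[1],d[0]))
print("slot ang",ang(s2-s1))
# red pointer, white mark from masks near
H=cv2.cvtColor(im,cv2.COLOR_BGR2HSV)
red=mask(im,0,6,180,100)|mask(im,174,179,180,100)
for b in blobs(red[62:212,155:355],10): 
    if b[1][0]<150:
        X=plane(c,(b[1][0]+155,b[1][1]+62),.067);print("ptr",b,ang(X-s),np.hypot(*(X-s)[:2]))
m=f(452,364,.062);print("mark",ang(m-s),np.hypot(*(m-s)[:2]))
# blue base square orientation (corners on z=.062)
cs=[f(*q,.062) for q in((256,243),(446,126),(550,318),(370,424))]
print("edges",[round(ang(cs[(i+1)%4]-cs[i])%90,1) for i in range(4)], "centre",np.mean(cs,0), [round(np.hypot(*(cs[(i+1)%4]-cs[i])[:2]),4) for i in range(4)])
b1,b2=f(373,535,p[2]-.075),f(431,535,p[2]-.075);print("blade ang",ang(b2-b1),np.hypot(*(b2-b1)[:2]))
E
```

```text
slot [0.54101313 0.06896107 0.077     ] [ 45.3   1.  143.8] head [ 45.4   1.1 143.8] tip+xface [0.58623804 0.05304525 0.14566986] [-2.5 -0.  75. ]
slot ang 73.1986467676343
ptr (np.int32(43), [121.9, 70.7], [115, 69, 13, 5]) 70.23430534385241 0.024013217608039816
mark 11.58048940154785 0.028232270305172176
edges [np.float64(12.0), np.float64(12.3), np.float64(12.8), np.float64(12.9)] centre [0.54143823 0.06904241 0.062     ] [np.float64(0.0624), np.float64(0.0613), np.float64(0.0617), np.float64(0.0621)]
blade ang 71.75604962229208 0.013425018879555807
```

servo_tool:
  commands: "0 0 0 25 0.5 0 0; 0 0 0 24 0.5 0 0; 0 0 0 0 0 30 0; 0 0 0 0 0 25 0; 0 0 0 0 0 0 0"

```text
time_s: 5.65
eef_pos: [0.5365, 0.0699, 0.1647]
eef_rot: [-0.002, 0.159, 0.987, -0.0]
wrist_force: [-0.2, -0.4, -1.5]
opening: 0.198
grasp_force: 58.7
```

```bash
python3 - <<'E'
from h import *
p,R=pose();c=calibration("wrist");im=camera("wrist");s=camera("scene");cv2.imwrite("pics/w4.png",im);cv2.imwrite("pics/s4.png",s)
print(p,ydir(R)); X=np.array([.541,.069,.077]);print("slot-TCP",((X-p)@R*1e3).round(1))
u,v=proj(c,X).astype(int);a=cv2.resize(im[v-50:v+50,u-50:u+50],(400,400),interpolation=cv2.INTER_CUBIC)
print(u,v)
u,v=proj(calibration("scene"),X).astype(int);print(u,v);b=cv2.resize(s[v-30:v+30,u-30:u+30],(400,400),interpolation=cv2.INTER_CUBIC)
cv2.imwrite("pics/w4c.png",np.hstack([a,b]))
E
```

```text
[0.53650036 0.06986312 0.16471316] 71.71122184723896
slot-TCP [-5.   0.7 87.7]
255 193
288 170
```

View pics/w4c.png

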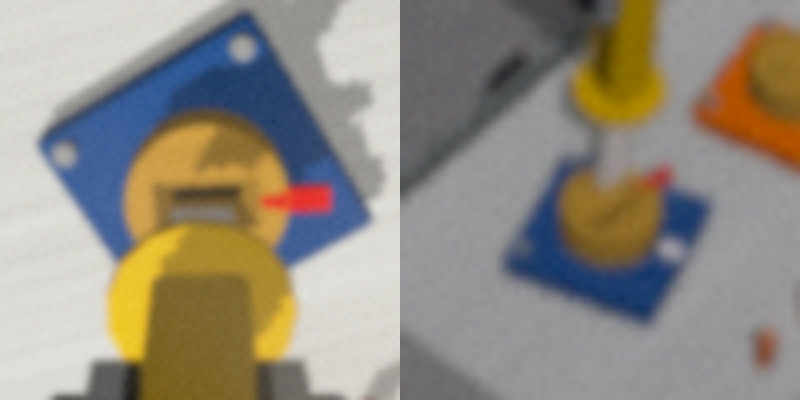

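```bash
python3 - <<'E'
from h import *
p,R=pose();c=calibration("wrist")
f=lambda x,y,z:((plane(c,(205+x/4-.375,143+y/4-.375),z)-p)@R*1e3).round(1)
print("tip face",f(203,207,p[2]-.075),"tip if 3mm lower",f(203,207,p[2]-.078))
print("mouth +x edge",f(207,185,.077),"slot +x edge at z .07",f(207,189,.070),"mouth L/R",f(156,195,.077),f(258,195,.077),"head L/R",f(124,197,.077),f(289,197,.077))
E
```

```text
tip face [-1.8  0.2 75. ] tip if 3mm lower [-2.9  0.2 78. ]
mouth +x edge [-1.6  1.2 90.4] slot +x edge at z .07 [-5.   1.3 97.4] mouth L/R [ -4.2 -11.2  90.4] [-4.2 13.8 90.4] head L/R [ -4.7 -19.1  90.4] [-4.7 21.4 90.4]
```

```bash
python3 - <<'E'
from h import *
p,R=pose();c=calibration("scene");print(p,ydir(R))
f=lambda x,y,z:((plane(c,(258+(x-400)/6.667-.43,140+y/6.667-.43),z)-p)@R*1e3).round(1)
for zt in(.0897,.092): print("tip",f(607,187,zt))
print("slot",f(617,215,.077))
E
```

```text
[0.53871346 0.07001658 0.16742497] 71.7536416362682
tip [-2.2 -0.8 77.7]
tip [-3.7 -2.1 75.4]
slot [-7.5  1.1 90.4]
```

```bash
python3 - <<'E'
from h import *
p,R=pose();c=calibration("wrist");im=camera("wrist");s=camera("scene");cv2.imwrite("pics/w5.png",im);cv2.imwrite("pics/s5.png",s)
print(p,pose()[0],ydir(R)); X=np.array([.541,.069,.077]);print("slot-TCP",((X-p)@R*1e3).round(1))
q=proj(c,X);u,v=q.astype(int);k=np.zeros((600,800,3),np.uint8)
a=cv2.resize(im[v-40:v+40,u-40:u+40],(480,480),interpolation=cv2.INTER_CUBIC)
q2=proj(calibration("scene"),X);x,y=q2.astype(int);print(q,q2,u-40,v-40,x-20,y-30);b=cv2.resize(s[y-30:y+20,x-20:x+20],(320,400),interpolation=cv2.INTER_CUBIC)
k[:480,:480]=a;k[:400,480:]=b;cv2.imwrite("pics/w5c.png",k)
E
```

```text
[0.53871346 0.07001658 0.16742497] [0.53943483 0.07027386 0.16826789] 71.7536416362682
slot-TCP [-2.5 -0.2 90.4]
[254.84675096 189.71081798] [288.57947134 170.78544937] 214 149 268 140
```

View pics/w5c.png

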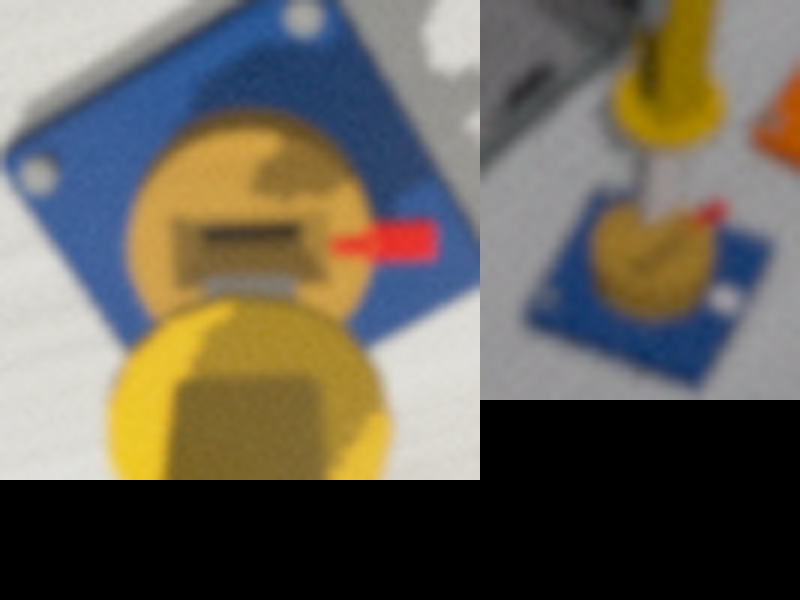

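```bash
python3 - <<'E'
from h import *
p,R=pose();c=calibration("wrist");print(p)
f=lambda x,y,z:((plane(c,(214+x/6-.4,149+y/6-.4),z)-p)@R*1e3).round(1)
for d in(.072,.075,.078): print("tip face",f(249,274,p[2]-d))
print("mouth edges",f(250,218,.077),f(250,287,.077),"L/R",f(172,250,.077),f(328,250,.077))
E
```

```text
[0.53943483 0.07027386 0.16826789]
tip face [-0.6 -0.1 72. ]
tip face [-1.7 -0.  75. ]
tip face [-2.8 -0.  78. ]
mouth edges [ 2.2  0.2 91.3] [-9.8  0.2 91.3] L/R [ -3.3 -12.6  91.3] [-3.3 12.9 91.3]
```

Blade end at crop (249,274), mouth spans (172–328, 218–287): centred to within about 1 mm. I descend.

servo_tool:
  commands: "0 0 0 0 0 8 0; 0 0 0 0 0 7 0; 0 0 0 0 0 5 0; 0 0 0 0 0 4 0; 0 0 0 0 0 0 0"

```text
time_s: 6.48
eef_pos: [0.5382, 0.0709, 0.1424]
eef_rot: [-0.0, 0.158, 0.987, -0.0]
wrist_force: [0.3, -0.6, -1.0]
opening: 0.192
grasp_force: 58.6
```

servo_tool:
  commands: "0 0 0 0 0 2 0; 0 0 0 0 0 1 0; 0 0 0 0 0 0 0; 0 0 0 0 0 0 0"

```text
time_s: 6.98
eef_pos: [0.5386, 0.0708, 0.14]
eef_rot: [0.0, 0.158, 0.987, 0.0]
wrist_force: [-1.0, 0.5, -0.6]
opening: 0.196
grasp_force: 58.7
```

servo_tool:
  commands: "0 0 0.17 0 0.6 0 0; 0 0 0.17 0 0.6 0 0; 0 0 0.17 0 0.6 0 0; 0 0 0.17 0 0.6 0 0; 0 0 0.17 0 0.6 0 0"

```text
time_s: 7.6
eef_pos: [0.5402, 0.0733, 0.14]
eef_rot: [-0.0, 0.553, 0.833, 0.0]
wrist_force: [-0.4, 0.6, 0.6]
opening: 0.191
grasp_force: 58.8
```

servo_tool:
  commands: "0 0 0.12 0 0.4 0 0; 0 0 0 0 0 0 0; 0 0 0 0 0 0 0; 0 0 0 0 0 0 0"

```text
time_s: 8.1
eef_pos: [0.5407, 0.0733, 0.1399]
eef_rot: [-0.0, 0.599, 0.8, 0.0]
wrist_force: [-0.1, 0.9, -0.7]
opening: 0.197
grasp_force: 58.7
```

```bash
cat > ptr.py <<'E'
from h import *
import sys
p,R=pose();print(p,"ydir",ydir(R),get_obs()["torque"],get_obs()["wrist_force"])
A=np.array([.541,.069,0]); ang=lambda d:round(float(np.degrees(np.arctan2(d[1],d[0]))),1)
for n in("wrist","top"):
    c=calibration(n);im=camera(n);cv2.imwrite(f"pics/{n}_{sys.argv[1]}.png",im)
    r=mask(im,0,6,150,90)|mask(im,173,179,150,90)
    H=cv2.cvtColor(im,cv2.COLOR_BGR2HSV);w=cv2.inRange(H,(0,0,150),(179,70,255))
    for nm,m,z in(("ptr",r,.067),("mark",w,.062)):
        for b in blobs(m,4):
            X=plane(c,b[1],z);rr=np.hypot(*(X-A)[:2])
            if .015<rr<.036 and b[0]<200: print(n,nm,b,ang(X-A),round(rr*1e3,1))
E
python3 ptr.py a
```

```text
[0.54065009 0.07334008 0.13994168] ydir 16.34735363279706 [0.25941254 0.05235297 0.03385042] [-0.13034808  0.92670182 -0.6896304 ]
wrist ptr (np.int32(79), [279.9, 195.9], [271, 192, 17, 8]) 18.1 23.6
wrist mark (np.int32(7), [232.0, 200.0], [232, 197, 1, 7]) -149.7 21.5
```

servo_tool:
  commands: "0 0 0.05 0 0.2 0 0; 0 0 0.05 0 0.2 0 0; 0 0 0 0 0 0 0; 0 0 0 0 0 0 0; 0 0 0 0 0 0 0"

```text
time_s: 8.82
eef_pos: [0.5411, 0.0734, 0.1399]
eef_rot: [-0.0, 0.639, 0.769, 0.0]
wrist_force: [-0.7, 0.9, 1.1]
opening: 0.194
grasp_force: 58.8
```

```bash
python3 ptr.py b; python3 -c "
from h import *
a=cv2.imread('pics/wrist_b.png')[150:230,225:325];cv2.imwrite('pics/wb.png',cv2.resize(a,(800,600)[:0] or (750,600),interpolation=cv2.INTER_CUBIC))"
```

```text
[0.54105032 0.07339043 0.1399405 ] ydir 10.579320140515522 [0.27106245 0.086264   0.02719508] [-0.70437893  0.93752566  1.11781877]
wrist ptr (np.int32(73), [280.2, 196.1], [270, 193, 18, 7]) 11.7 23.9
wrist mark (np.int32(4), [223.2, 172.2], [222, 172, 3, 2]) 152.8 35.6
wrist mark (np.int32(5), [232.0, 200.0], [232, 198, 1, 5]) -155.3 21.5
```

View pics/wb.png

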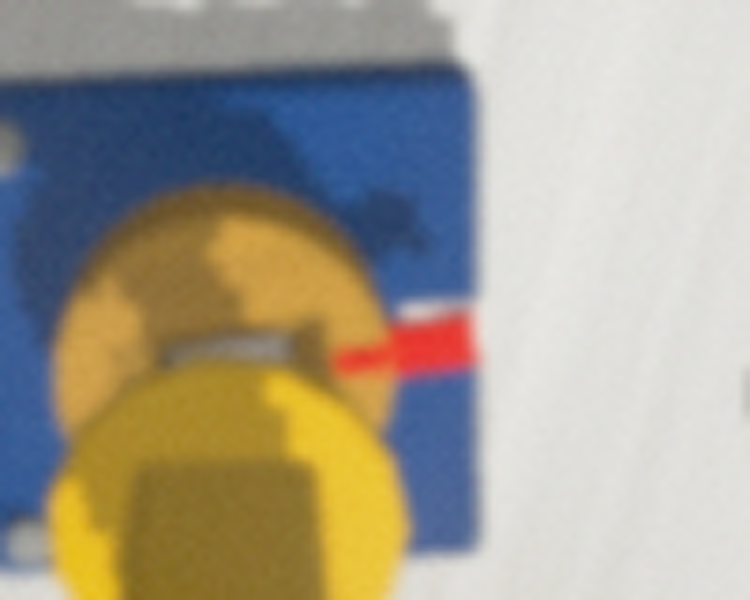

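The pointer (335–475, ~350) sits on top of the head and still slopes about 7° up relative to the base edges; the white mark at (440,308) shows just above it. So the pointer is still anticlockwise, and I refine using the pointer's direction at head-top height.

```bash
cat > ang.py <<'E'
from h import *
def pang(im,c,A,z=.077):
    r=mask(im,0,6,150,90)|mask(im,173,179,150,90)
    n,l,st,ce=cv2.connectedComponentsWithStats(r)
    for i in range(1,n):
        X=plane(c,ce[i],z)
        if st[i,4]>20 and np.hypot(*(X-A)[:2])<.036:
            ys,xs=np.nonzero(l==i);P=np.array([plane(c,q,z)[:2] for q in zip(xs,ys)])
            v=np.linalg.svd(P-P.mean(0))[2][0];v*=np.sign(v@(P.mean(0)-A[:2]))
            d=P.mean(0)-A[:2]
            print("PCA",np.degrees(np.arctan2(v[1],v[0])).round(1),"from axis",np.degrees(np.arctan2(d[1],d[0])).round(1),np.hypot(*d).round(4),len(P))
E
python3 - <<'E'
from ang import *
p,R=pose();A=np.array([.541,.069,.077]);c=calibration("wrist")
pang(cv2.imread("pics/wrist_b.png"),c,A)
f=lambda x,y,z:plane(c,(225+x/7.5-.43,150+y/7.5-.43),z)
an=lambda a,b:np.degrees(np.arctan2(*(b-a)[[1,0]])).round(1)
print("pointer line",an(f(335,362,.077),f(475,340,.077)),"base top edge",an(f(20,82,.062),f(450,70,.062)),"right edge",an(f(480,540,.062),f(476,90,.062)))
a,b=f(482,550,.062),f(478,70,.062);print("side mid",(a+b)/2,np.hypot(*(a-b)[:2]),"ang from axis",an(A,(a+b)/2))
h=[f(50,350,.077),f(398,350,.077)];print("head",h)
E
```

```text
PCA 20.9 from axis 20.7 0.0232 73
pointer line 20.1 base top edge 12.2 right edge 103.3
side mid [0.57211475 0.07737548 0.062     ] 0.06321829234699733 ang from axis 15.1
head [array([0.52043188, 0.06923125, 0.077     ]), array([0.56057416, 0.07670474, 0.077     ])]
```

servo_tool:
  commands: "0 0 0.06 0 0.2 0 0; 0 0 0.06 0 0.2 0 0; 0 0 0 0 0 0 0; 0 0 0 0 0 0 0; 0 0 0 0 0 0 0"

```text
time_s: 9.55
eef_pos: [0.5415, 0.0734, 0.1399]
eef_rot: [0.0, 0.684, 0.73, 0.0]
wrist_force: [-0.6, 1.0, 0.9]
opening: 0.196
grasp_force: 58.8
```

```bash
cat > m.py <<'E'
from ang import *
import sys
p,R=pose();A=np.array([.541,.069,.077]);c=calibration("wrist");im=camera("wrist");cv2.imwrite(f"pics/w_{sys.argv[1]}.png",im)
print(p,ydir(R));pang(im,c,A)
# base outline: angle of blue region, mark direction
b=mask(im,100,125,120,40);n,l,st,ce=cv2.connectedComponentsWithStats(b)
q=proj(c,np.array([.541,.069,.062]));best=[i for i in range(1,n) if st[i,4]>300 and np.hypot(*(ce[i]-q))<40]
pts=np.vstack([np.argwhere(l==i)[:,::-1] for i in best])
W=np.array([plane(c,t,.062)[:2]*1e3 for t in cv2.convexHull(pts.astype(np.int32))[:,0]],np.float32)
r=cv2.minAreaRect(W);print("base rect",r)
E
python3 m.py c
```

```text
[0.54149364 0.07342519 0.13994088] 3.704497575384282
PCA 14.2 from axis 14.0 0.0235 73
base rect ((540.1070556640625, 73.83470153808594), (61.48651885986328, 56.151554107666016), 13.824959754943848)
```

servo_tool:
  commands: "0 0 0.03 0 0.1 0 0; 0 0 0 0 0 0 0; 0 0 -0.06 0 -0.2 0 0; 0 0 0 0 0 -10 0; 0 0 0 0 0 -20 0"

```text
time_s: 10.22
eef_pos: [0.5407, 0.0731, 0.1698]
eef_rot: [-0.001, 0.674, 0.739, -0.001]
wrist_force: [0.0, 0.7, -1.5]
opening: 0.194
grasp_force: 58.7
```

servo_tool:
  commands: "0 0 0 0 0 -30 0; 0 0 0 -20 0 -20 0; 0 0 0 -25 0 0 0; 0 0 0 0 0 0 0; 0 0 0 0 0 0 0"

```text
time_s: 10.85
eef_pos: [0.5454, 0.0288, 0.22]
eef_rot: [-0.0, 0.673, 0.739, -0.0]
wrist_force: [-0.2, -0.1, -0.9]
opening: 0.2
grasp_force: 58.7
```

```bash
sleep 0; python3 m.py d; python3 - <<'E'
from h import *
im=cv2.imread("pics/w_d.png");c=calibration("wrist");u,v=proj(c,np.array([.541,.069,.07])).astype(int);print(u,v)
cv2.imwrite("pics/wd.png",cv2.resize(im[v-45:v+45,u-50:u+70],(800,600),interpolation=cv2.INTER_CUBIC))
E
```

```text
[0.5453754  0.02881555 0.21995204] 5.32788775361216
PCA 10.6 from axis 11.8 0.0231 51
base rect ((540.8894653320312, 69.73068237304688), (60.86869812011719, 61.444190979003906), 12.738311767578125)
254 136
```

View pics/wd.png

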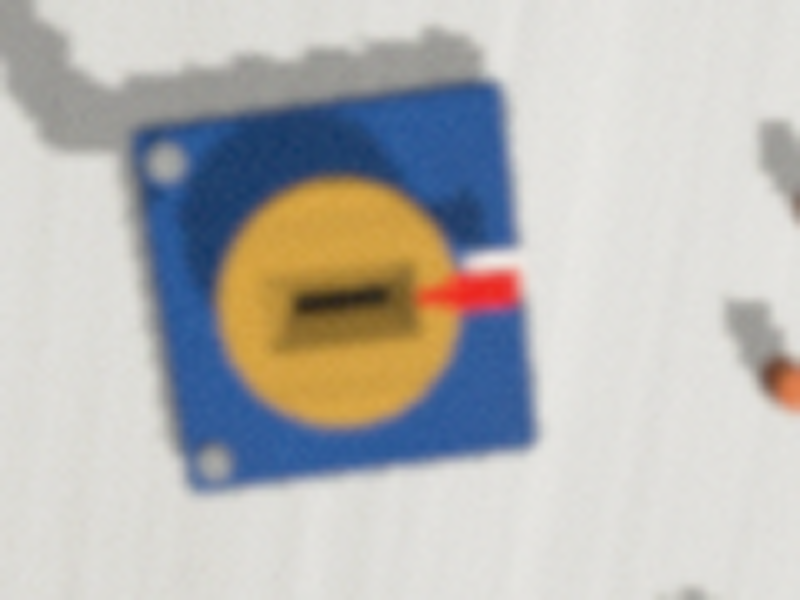

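The white mark shows at (495,258) right beside the pointer (420–520, ~292), which sits lower only from its height. Slot and pointer slope ≈6.5–7.5° against ≈7.5° for the base, so the pointer is on the mark within about 1°. Next I return the tool.

```bash
python3 -c "
from h import *
plan([.5042,-.184,.222],0,5)"
```

```text
0 -0.0 -0.0 0.019 -41.7 -12.2 -0.4
1 -0.0 -0.0 0.019 -41.9 -11.4 -0.4
2 -0.0 -0.0 0.019 -42.1 -10.6 -0.4
3 -0.0 -0.0 0.019 -42.3 -9.8 -0.4
4 -0.0 -0.0 0.019 -42.5 -9.0 -0.4
```

servo_tool:
  commands: "0 0 0.019 -42 -12 0 0; 0 0 0.019 -42 -11.5 0 0; 0 0 0.019 -42 -10.5 0 0; 0 0 0.019 -42.5 -10 0 0; 0 0 0.019 -42.5 -9 0 0"

```text
time_s: 11.52
eef_pos: [0.5042, -0.1855, 0.2198]
eef_rot: [-0.0, 0.707, 0.707, 0.0]
wrist_force: [1.0, 0.3, -0.7]
opening: 0.198
grasp_force: 58.7
```

servo_tool:
  commands: "0 0 0 0 0 0 0; 0 0 0 0 0 0 0; 0 0 0 0 0 0 0"

```text
time_s: 11.9
eef_pos: [0.5047, -0.1837, 0.2198]
eef_rot: [-0.0, 0.707, 0.707, 0.0]
wrist_force: [1.2, 0.6, -0.9]
opening: 0.197
grasp_force: 58.6
```

```bash
python3 - <<'E'
from h import *
p,R=pose();print(p,ydir(R),get_obs()["q"]);c=calibration("wrist");im=camera("wrist");cv2.imwrite("pics/w6.png",im)
# hole: dark region on the brown stand top
q=proj(c,np.array([.5022,-.1862,.065]));print("pred",q)
g=cv2.cvtColor(im,cv2.COLOR_BGR2GRAY);u,v=q.round().astype(int);roi=g[v-14:v+10,u-14:u+15]
print(np.median(roi));_,t=cv2.threshold(cv2.GaussianBlur(roi,(3,3),0),0,255,cv2.THRESH_BINARY_INV|cv2.THRESH_OTSU)
for b in blobs(t,15): print(b,(np.array(b[1])+[u-14,v-14]))
s=blobs(mask(im,3,17,90,40),400);print("stand",s)
E
```

```text
[ 0.50467778 -0.18366046  0.21977143] 0.04665218622397222 [-5.70329974e-01  8.71540920e-02  1.69053551e+00  2.67678502e-04
  1.36433707e+00 -5.71199088e-01]
pred [252.63337085 171.56860914]
123.0
(np.int32(309), [16.7, 15.7], [6, 7, 22, 17]) [255.7 173.7]
stand [(np.int32(2932), [254.5, 169.3], [231, 138, 50, 77])]
```

servo_tool:
  commands: "0 0 0 0 0 40 0; 0 0 0 0 0 40 0; 0 0 0 0 0 25 0; 0 0 0 0 0 15 0; 0 0 0 0 0 0 0"

```text
time_s: 12.58
eef_pos: [0.5041, -0.1843, 0.0992]
eef_rot: [-0.001, 0.707, 0.707, -0.0]
wrist_force: [-0.3, 0.4, -0.3]
opening: 0.196
grasp_force: 58.7
```

servo_tool:
  commands: "0 0 0 0 0 5 0; 0 0 0 0 0 3 0; 0 0 0 0 0 0 0; 0 0 0 0 0 0 0"

```text
time_s: 13.08
eef_pos: [0.5046, -0.1853, 0.0923]
eef_rot: [0.0, 0.707, 0.707, 0.0]
wrist_force: [0.3, 0.6, -0.6]
opening: 0.194
grasp_force: 58.7
```

servo_tool:
  commands: "0 0 0 0 0 1.5 0; 0 0 0 0 0 1 0; 0 0 0 0 0 0 0; 0 0 0 0 0 0 0"

```text
time_s: 13.58
eef_pos: [0.5048, -0.1853, 0.0902]
eef_rot: [0.0, 0.707, 0.707, 0.0]
wrist_force: [-1.7, 0.7, 4.5]
opening: 0.198
grasp_force: 59.3
```

Collar is on the stand (4.5 N up). Release and rise.

servo_tool:
  commands: "0 0 0 0 0 0 0.3; 0 0 0 0 0 0 0.6; 0 0 0 0 0 0 1; 0 0 0 0 0 0 1; 0 0 0 0 0 0 1"

```text
time_s: 14.2
eef_pos: [0.5044, -0.1851, 0.0893]
eef_rot: [-0.0, 0.707, 0.707, -0.0]
wrist_force: [-0.5, -0.1, -0.2]
opening: 1.0
grasp_force: 0.0
```

servo_tool:
  commands: "0 0 0 0 0 -30 1; 0 0 0 0 0 -50 1; 0 0 0 0 0 -50 1; 0 0 0 0 0 0 1; 0 0 0 0 0 0 1"

```text
time_s: 14.82
eef_pos: [0.5042, -0.1849, 0.2189]
eef_rot: [-0.0, 0.707, 0.707, -0.0]
wrist_force: [1.1, -0.2, -0.2]
opening: 1.003
grasp_force: 0.0
```

```bash
python3 - <<'E'
from ang import *
p,R=pose();c=calibration("wrist");im=camera("wrist");t=camera("top");s=camera("scene")
for n,i in(("wf",im),("tf",t),("sf",s)):cv2.imwrite(f"pics/{n}.png",i)
print(p);print("wrist",blobs(mask(im,20,34,100,40),25),proj(c,np.array([.504,-.188,.102])))
print("top",blobs(mask(t,22,34),25),"scene",blobs(mask(s,22,34),25))
A=np.array([.541,.069,.077]);O=np.array([.555,.179,.077]);ct=calibration("top");t0=cv2.imread("pics/top0.png")
for q in(t0,t): pang(q,ct,A);pang(q,ct,O)
E
```

```text
[ 0.50415627 -0.1849032   0.21893749]
wrist [(np.int32(955), [255.2, 179.4], [240, 160, 31, 42])] [254.69069207 181.2304509 ]
top [] scene [(np.int32(267), [210.0, 225.4], [204, 212, 15, 26])]
```

The yellow tool stands in the scene view where it began (blob (210,225), same box). The pointer check after lifting was good.

```bash
python3 -c "
from bench import *
print(hand_in())"
```

```text
the job is handed in; nothing more can be done
None
```

I turned the blue-base trimmer clockwise until its red pointer was within about 1° of the white mark, then stood the yellow tool back upright in its hole, left the orange trimmer alone, and handed the job in at about 15 s.

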